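# Hang the heater-tip carrier on the transfer rail

### The arm

A 6-joint arm with a two-finger parallel gripper is mounted at the origin on a cart in front of the work surface, level with it; the furniture and walls round the work are solid. World frame = base frame: x ahead of the robot, y to its left, z up, the work surface at z = 0. Lengths are in mm, angles in rad, forces in N, time in s.
With the tool pointing down it reaches from about 275 to 750 mm from the base axis. Payload 10.2 kg.
Tool frame: the origin (TCP) lies where the fingers leave the gripper's body, on its centre line; the fingertips stand 73 mm ahead of it and the grasp point (between the pads) lies 54 mm ahead of it; z points along the fingers, y is the line along which they close (so a half turn about z gives the same grasp; the last joint's range is limited). The gripper opens to 85 mm and grips with 20 to 120 N. Pads are 22 mm wide; open, the fingers measure 114 mm over their backs; the gripper's body (76 mm by 85 mm) begins 54 mm behind the grasp point. The pads swing forward as they close: fully open they stand 13 mm farther back than shut.
Start: joints at [-1.446, 0.313, 1.498, -0, 1.331, -0.223], TCP at [178.923, -493.577, 303.894] pointing down, gripper open.
Joint ranges: [-2.94, 2.94], [-0.97, 2.17], [0.19, 2.56], [-1.23, 4.37], [0.02, 3.11], [-2.88, 2.88]. Speed limits (rad/s): [2.39, 2.39, 3.01, 3.14, 3.14, 3.14].

### API

Orientations are given as a unit quaternion [w, x, y, z].
In Python, from rig import ctrl gives the robot as it stands.
- The arm moves only by the shell command python3 -m creep 'ROWS' [OPENING] [FORCE]. ROWS is JSON, a list that holds one entry, the list of rows, each a list of 6 numbers: the shift along the world's x, y, z in units of 25 mm (1.0 is 25 mm), then the turn, a rotation vector about the world's x, y, z in units of 5 degrees (1.0 is 5 degrees). In form: [[[x, y, z, ax, ay, az], ...]]. A call has 1 to 20 rows; each row is the pose to reach, as a shift and turn from the pose commanded when the call began; what a row does not reach only later rows make up. A row lasts 1/12 s, in which the tool goes at most 41.7 mm and 7.16 degrees, less where a joint would pass 70% of its speed; a pose out of reach is approached as far as the arm can. A call with a gripper value outside its range is refused whole. OPENING is the finger opening in mm, from 0 to 85.4, set as the call begins (- or left out, the last holds). The fingers move at their own pace and stop on an object; FORCE is the grip in N (left out, the last holds). Time passes only in rows, so rows that repeat a pose let the fingers close. It gives the time, the measured TCP pose, the force, the opening and the grip force at its end, in the units of the state.
- ctrl.sense(): the state, without advancing time (a new reading comes with each control period).
- ctrl.capture(name): name is "scene" or "top"; returns a dict with "image" (420x560x3 uint8, red, green, blue), "fx", "fy", "cx", "cy" (pixels), "R" (3x3) and "t" (3): a world point X has camera coordinates R X + t. Camera axes: x right, y down, z forward; pixel columns grow to the right and rows downward; lengths in mm; the calibration is good to about 2 mm. A picture is of the moment at which its call begins. There is no depth.
- ctrl.finish_job(): hands the job in; it is judged then, once.
The state is a dict: "time_s": time; "joints": joint angles; "dq": joint speeds; "tau": joint torques, N m; "eef_pos": TCP position; "ee_rot": TCP orientation; "force": force on the tool from outside, world axes, zero at the start; "wrist_torque": the same for the moment, N m; "grip_width": opening from 0.0 (shut) to 1.0 (fully open); "grip_force": force on a finger pad.
Only numpy, scipy, OpenCV 4.12 (cv2) and the standard library are available. Lean on these libraries where they do the work, as an engineer would, in place of code of your own. Each camera call takes 0.05 s, during which the arm holds its last target. There are 200 camera calls.

### The job

Take the blue carrier, the one with the heater tip on its tray, by its black grip, lift its hook over the yellow anti-jump lip of the transfer rail and lower it until the hook is fully seated on the rail behind the lip, hanging upright and square to the rail. Any place between the two end posts will do. Let go, and leave the white carrier standing where it is.

Things in the scene. Friction and masses are not known exactly. Their poses are not given: they have to be found in the camera images.
- tip_carrier: Carrier to hang: blue C-shaped frame, open to its +x, 179 high, loose, 0.3 kg, a heater tip (33x60, black, brown, steel) fixed on its tray. Stands upright. Origin: tray underside, below foot, grip and centre of mass; z up. Tray x -44 to 40, y -32 to 32; heater tip up to z 45. Two upright bars x -45 to -40 carry a level arm: x -45 to 9, y -18 to 18, z 129 to 139.
- tip_carrier_foot (a point): Centre of the flat underside of the blue carrier's hook foot, 105 mm above the carrier's origin; axes as the carrier's. The foot hangs from the arm's end and measures 18 (x) x 36 (y) x 24 high; 31 mm free between it and the upright bars, for the lip.
- tip_carrier_grip (a point): Point in the black grip block on the blue carrier's arm, 165 mm above the carrier's origin. The block is 24 (x) x 20 (y), z 139 to 179 from the origin; take it from above across the 20 mm width, closing along the carrier's y.
- rail: Transfer rail, fixed to the bench, along its own y. Origin: on the bench below its middle; z up. Tread top z 140, underside z 132. Yellow lip on the -x side (come from there): x -23 to -19, top z 154. Rear fence x 19 to 23, top z 165. End posts: inner faces y -80 and 80, x -30 to 30, top z 160, feet 84x40x8. Empty below the tread between the posts, for the carrier's tray.
- rail_seat (a point): Middle of the rail's tread surface, 140 mm above the rail's origin; axes as the rail's. The channel between lip and fence is 38 wide (x -19 to 19). Seated, the carrier's foot underside lies at this height with the carrier's x along the rail's x, and its tray hangs 35 mm above the bench.
- other_carrier: Bystander: an identical carrier with a white frame and a micrometer head on its tray; leave it standing. Origin and axes as for the blue one.

How it is judged:
By the outcome, as a careful person would: the job done as asked, in the order asked, and still so for the second after the job is handed in, with the robot touching nothing.
It also fails if it takes over 35 s, if anything falls off the work surface, if the arm or the gripper's body presses on something with over 40 N, if the wrist force passes 120 N, or if a joint passes its speed limit or range.

## Working session

There is one attempt and no reset: what is moved stays moved. The work goes in short steps, Python scripts to look and compute and a shell command to move; the robot and the scene stay as the last step left them, time stands still between calls to the robot, and variables do not carry over. Pictures are saved under pics/ and viewed, at most 10 in all, crops included, and the job is handed in when it is done.

```bash
mkdir -p pics; ls; python3 - <<'E'
from rig import ctrl
import cv2,pickle
for n in("scene","top"):
    c=ctrl.capture(n); cv2.imwrite(f"pics/{n}0.png",cv2.resize(c["image"][:,:,::-1],(800,600),interpolation=cv2.INTER_CUBIC)); pickle.dump(c,open(f"{n}.pkl","wb"))
    print(n,c["fx"],c["cx"],c["cy"],c["R"],c["t"])
s=ctrl.sense();print(s["time_s"],s["eef_pos"],s["ee_rot"],s["force"])
E
```

```text
pics
scene 440.08071212526744 285.6553262436784 213.66809827273119 [[-0.84437462 -0.53571869 -0.00608168]
 [-0.33388208  0.53505912 -0.77603769]
 [ 0.41899196 -0.65323596 -0.63065722]] [ 502.35068491  195.10662759 1056.43273162]
top 534.310940986672 281.2473354607067 220.3337368555862 [[-0.36870302 -0.92949146  0.01018376]
 [-0.79826783  0.31099908 -0.51579845]
 [ 0.47626312 -0.19830582 -0.85664943]] [ 318.68369018  433.04971617 1118.5399863 ]
0.1 [ 178.90459782 -493.42745289  303.40237552] [-5.66457241e-04  9.84919060e-01  1.73014806e-01  2.86253675e-05] [ 0.3701546  -0.29574855  0.49296374]
```

View pics/scene0.png

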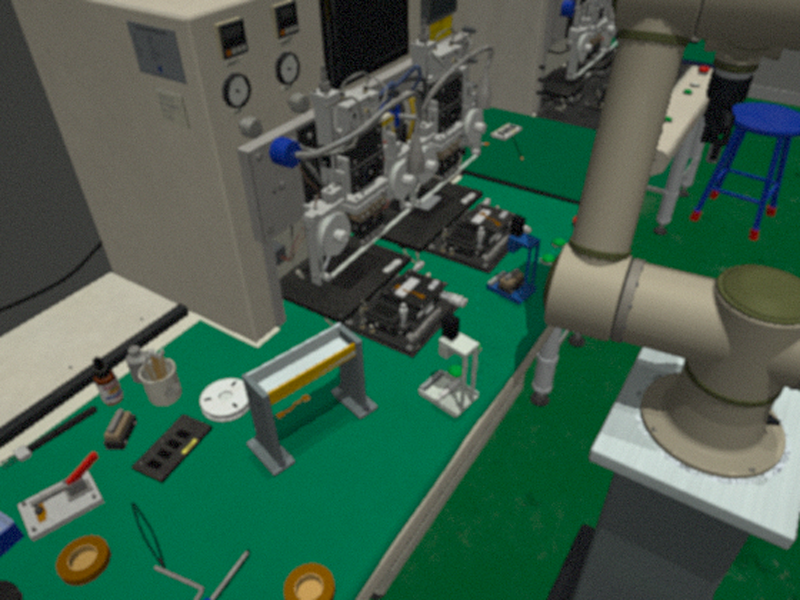

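View pics/top0.png

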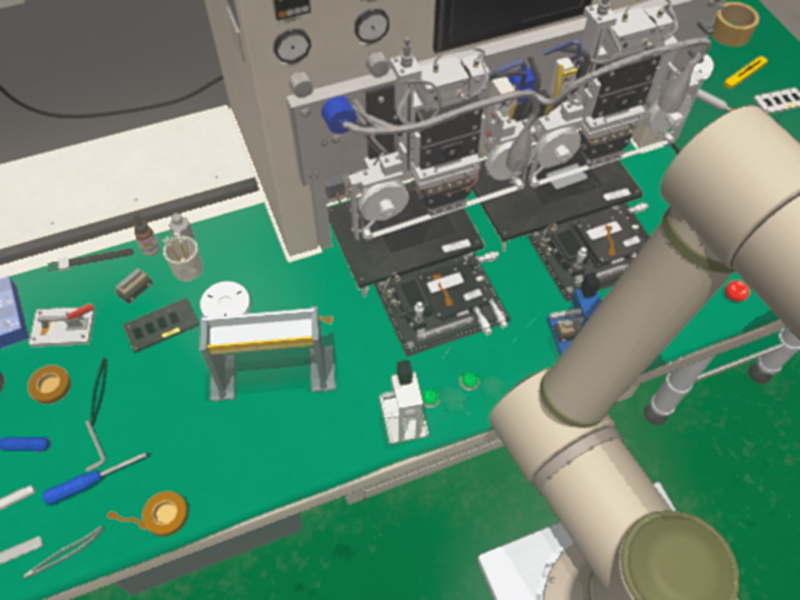

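The scene view shows the blue carrier at about (515,260), the white one at (452,370) and the rail from (255,380) to (350,335). In the top view the rail is at (265,345), and the blue carrier at (575,320) is partly hidden by the arm. I'll enlarge both.

```bash
python3 - <<'E'
import pickle,cv2,numpy as np
S=pickle.load(open("scene.pkl","rb"))["image"][:,:,::-1];T=pickle.load(open("top.pkl","rb"))["image"][:,:,::-1]
def tile(I,x,y,w,h,k):
    o=cv2.resize(I[y:y+h,x:x+w],None,fx=k,fy=k,interpolation=cv2.INTER_CUBIC)
    for i in range(0,w,10):
        cv2.line(o,(i*k,0),(i*k,6),(255,255,255),1);cv2.putText(o,str(x+i),(i*k,16),0,.35,(255,255,255),1)
    for j in range(0,h,10):
        cv2.line(o,(0,j*k),(6,j*k),(255,255,255),1);cv2.putText(o,str(y+j),(8,j*k+4),0,.35,(255,255,255),1)
    return o
cv2.imwrite("pics/blue.png",np.hstack([tile(S,335,145,50,74,8),tile(T,380,185,50,74,8)]))
cv2.imwrite("pics/railS.png",tile(S,165,222,114,114,5))
cv2.imwrite("pics/railT.png",tile(T,135,205,110,80,7))
E
```

```text
(no output)
```

View pics/blue.png

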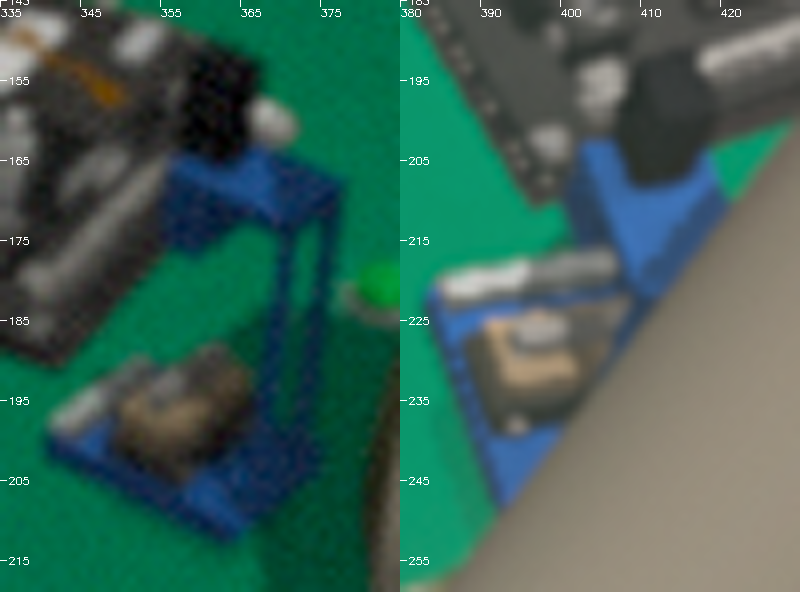

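View pics/railS.png

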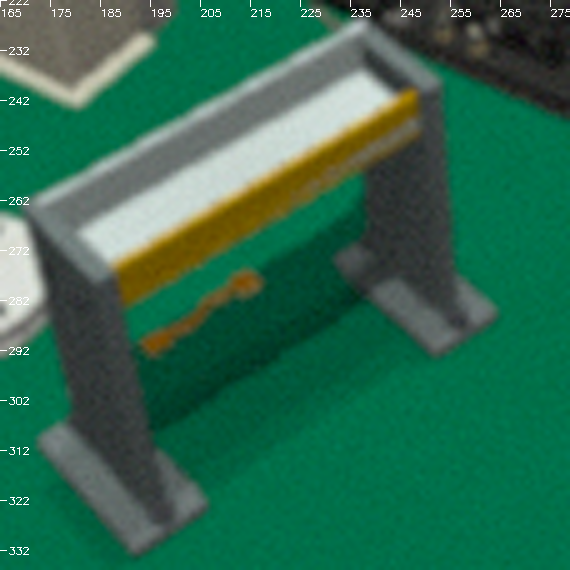

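View pics/railT.png

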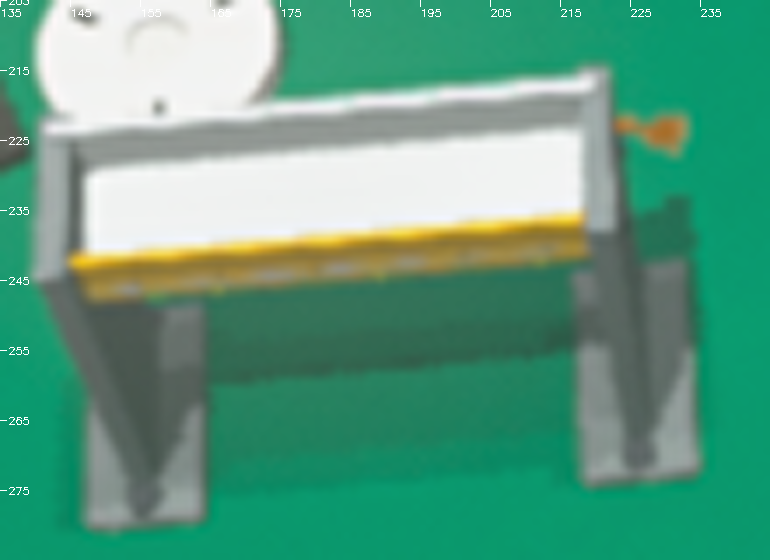

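The crops give these landmarks (native pixels):
- **Blue carrier, scene:** tray corners (364.4,212.5), (340.5,201) and (375,202); arm top corners (378,167.5) and (371,172.5).
- **Rail, scene:** lip top from (188,275) to (248,240).
- **Rail, top:** lip from (145.5,243.3) to (218.7,237.6), feet fronts near row 280 and row 273.

Next I'll fit both poses to these.

```bash
cat >fit.py <<'E'
import pickle,numpy as np
from scipy.optimize import least_squares
C={n:pickle.load(open(f"{n}.pkl","rb")) for n in("scene","top")}
def proj(n,X):
    c=C[n];p=np.asarray(X)@np.array(c["R"]).T+c["t"]
    return np.c_[c["fx"]*p[:,0]/p[:,2]+c["cx"],c["fy"]*p[:,1]/p[:,2]+c["cy"]]
def world(q,P):
    P=np.asarray(P,float);c,s=np.cos(q[2]),np.sin(q[2])
    return np.c_[q[0]+c*P[:,0]-s*P[:,1],q[1]+s*P[:,0]+c*P[:,1],P[:,2]]
def fit(pts,q0,show=True):
    """pts: list of (cam, local xyz or f(extra), pixel)"""
    def res(q):
        return np.concatenate([(proj(n,world(q,[L(q[3]) if callable(L) else L]))[0]-np.array(u)) for n,L,u in pts])
    r=least_squares(res,q0,loss="soft_l1")
    if show: print(np.round(r.x,3),"yaw deg",round(np.degrees(r.x[2]),2)); print(np.round(res(r.x).reshape(-1,2),1).tolist())
    return r.x
E
python3 - <<'E'
from fit import *
for n in C: print(n,-np.array(C[n]["R"]).T@C[n]["t"])
s,t="scene","top"
F=lambda a,b:(lambda y:(-42,a*y+b,0))
R=[(s,(-23,80,154),(188,275)),(s,(-23,-80,154),(248,240)),(s,(-23,80,132),(189.6,283)),
(s,F(1,20),(191.6,333)),(s,F(1,-20),(206.5,323)),(s,F(-1,20),(252.6,293)),(s,F(-1,-20),(264.4,285)),
(t,F(1,20),(147.1,280.4)),(t,F(1,-20),(164.3,279.3)),(t,F(-1,20),(218.6,274.4)),(t,F(-1,-20),(235,272.9)),
(t,(-23,80,154),(145.5,243.3)),(t,(-23,-80,154),(218.7,237.6)),(t,(19,-80,165),(218.3,218.1)),(t,(19,80,165),(145.7,224))]
print("rail");fit(R,[450,250,0,85])
B=[(s,(-44,32,0),(364.4,212.5)),(s,(40,32,0),(340.5,202)),(s,(-44,-32,0),(375,203)),
(s,(-45,-18,139),(378,167.5)),(s,(-45,18,139),(371,172.5)),(t,(9,18,139),(402,203)),(t,(40,32,3),(384.5,221))]
print("blue");
for y in(-.6,0,.6):q=fit(B,[400,-200,y])
print(proj(t,world(q,[(-45,18,139),(-45,-18,139),(9,-18,139),(0,0,179)])),proj(s,world(q,[(9,18,139),(0,0,179)])))
E
```

```text
scene [ 46.67795919 854.82491912 820.71215965]
top [ -69.53004294  383.34869106 1178.31761686]
rail
[554.763 358.588 -56.824  85.445] yaw deg -3255.79
[[-1.5, 0.5], [0.1, 0.0], [-1.5, -0.2], [-0.1, 0.6], [0.1, 0.7], [-0.6, 0.8], [0.3, 0.4], [1.0, 0.8], [0.6, 0.4], [0.8, 0.5], [0.9, 0.5], [0.3, -0.7], [0.7, -1.2], [-0.1, -0.5], [-0.4, -0.5]]
blue
[ 4.37280e+02 -1.56618e+02 -1.75000e-01] yaw deg -10.03
[[-1.6, 0.8], [-0.5, -0.3], [-0.1, 0.4], [0.4, -0.7], [0.2, -0.4], [1.9, -0.3], [-0.6, 1.5]]
[ 437.28  -156.618   -6.458] yaw deg -370.03
[[-1.6, 0.8], [-0.5, -0.3], [-0.1, 0.4], [0.4, -0.7], [0.2, -0.4], [1.9, -0.3], [-0.6, 1.5]]
[ 437.28  -156.618  -25.308] yaw deg -1450.03
[[-1.6, 0.8], [-0.5, -0.3], [-0.1, 0.4], [0.4, -0.7], [0.2, -0.4], [1.9, -0.3], [-0.6, 1.5]]
[[411.45590859 222.26986623]
 [426.49051175 219.62304402]
 [418.65823901 200.17150161]
 [416.47786    195.02572972]] [[355.21942475 165.0623739 ]
 [362.97380418 151.50745566]]
```

```bash
python3 -m creep '[[[1,1.3,0,0,0,-1],[3,4,0,0,0,-2],[5,6.5,0,0,0,-3],[7,9.1,0,0,0,-4],[8.5,11,0,0,0,-5],[9.5,12.4,0,0,0,-6],[10.3,13.45,-0.2,0,0,-6],[10.3,13.45,-0.4,0,0,-6],[10.3,13.45,-0.4,0,0,-6],[10.3,13.45,-0.4,0,0,-6],[10.3,13.45,-0.4,0,0,-6],[10.3,13.45,-0.4,0,0,-6],[10.3,13.45,-0.4,0,0,-6],[10.3,13.45,-0.4,0,0,-6]]]' 85
cat >look.py <<'E'
import sys,cv2,pickle,numpy as np
from rig import ctrl
def tile(I,x,y,w,h,k):
    o=cv2.resize(I[y:y+h,x:x+w],None,fx=k,fy=k,interpolation=cv2.INTER_CUBIC)
    for i in range(0,w,10):
        cv2.line(o,(i*k,0),(i*k,6),(255,255,255),1);cv2.putText(o,str(x+i),(i*k,16),0,.35,(255,255,255),1)
    for j in range(0,h,10):
        cv2.line(o,(0,j*k),(6,j*k),(255,255,255),1);cv2.putText(o,str(y+j),(8,j*k+4),0,.35,(255,255,255),1)
    return o
def shot(name,a,b):
    """two tiles side by side: a=scene crop, b=top crop (x,y,w,h,k)"""
    o=[]
    for n,q in(("scene",a),("top",b)):
        c=ctrl.capture(n);pickle.dump(c,open(f"{n}.pkl","wb"));o.append(tile(c["image"][:,:,::-1],*q))
    cv2.imwrite(f"pics/{name}.png",np.hstack(o))
E
python3 - <<'E'
from look import *
shot("hover",(325,110,66,110,5),(370,150,80,110,5))
s=ctrl.sense();print(s["eef_pos"],s["ee_rot"],s["joints"])
E
```

```text
time_s: 1.27
eef_pos: [435.8, -158.4, 293.9]
ee_rot: [0.0, 0.996, -0.088, -0.0]
force: [0.1, -0.7, -0.3]
grip_width: 0.993
grip_force: 0.0
[ 435.83369609 -158.53678606  293.96053255] [ 9.96510272e-05  9.96042662e-01 -8.88763530e-02 -3.34127019e-06] [-6.02279077e-01  1.86177903e-01  1.68795406e+00 -1.85368622e-04
  1.26736865e+00  1.14656018e+00]
```

View pics/hover.png

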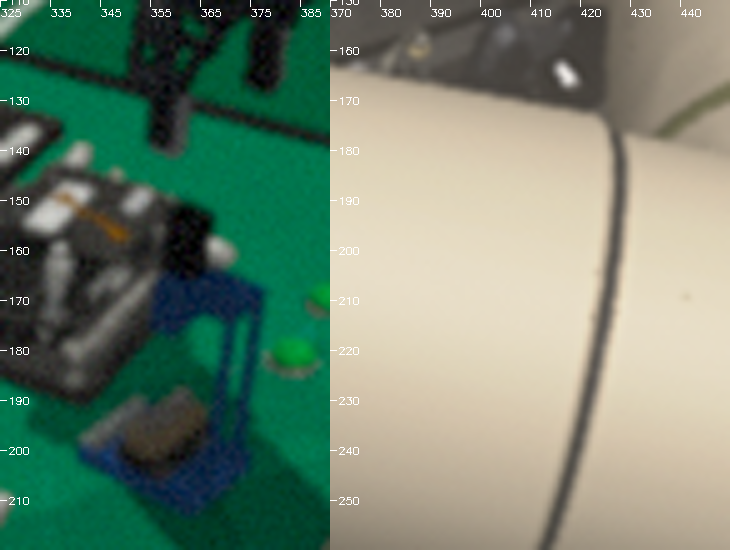

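Scene view: the two fingertips are at about (358,140) and (378,126), above the black grip at (363,157). The top view is blocked by the arm. I'll compare the grip with the tool by projection.

```bash
python3 - <<'E'
from fit import *
q=[435.8,-158.5,np.radians(-10.2)]
for z in(221,234): print(z,proj("scene",world(q,[(0,47,z),(0,-47,z),(0,0,z)])).round(1).tolist())
b=[437.3,-156.6,np.radians(-10)]
print(proj("scene",world(b,[(12,10,179),(-12,10,179),(-12,-10,179),(12,-10,179),(-12,10,139),(12,10,139),(12,-10,139)])).round(1).tolist())
E
```

```text
221 [[355.3, 144.6], [375.0, 131.8], [365.4, 138.1]]
234 [[355.7, 140.3], [375.6, 127.7], [365.9, 133.8]]
[[357.3, 151.4], [364.5, 154.4], [368.6, 151.6], [361.5, 148.7], [363.0, 166.6], [356.0, 163.5], [360.0, 160.7]]
```

```bash
python3 -m creep '[[[0,0.06,-0.6,0,0,0],[0,0.06,-1.6,0,0,0],[0,0.06,-2.4,0,0,0],[0,0.06,-2.9,0,0,0],[0,0.06,-2.9,0,0,0],[0,0.06,-2.9,0,0,0]]]' 85
python3 - <<'E'
from look import *
c=ctrl.capture("scene");cv2.imwrite("pics/down.png",tile(c["image"][:,:,::-1],330,110,70,80,7))
from fit import *
p=ctrl.sense()["eef_pos"];print(p)
q=[p[0],p[1],np.radians(-10.2)]
print(proj("scene",world(q,[(0,47,160),(0,-47,160),(0,0,p[2]),(0,0,179)])).round(1).tolist())
E
```

```text
time_s: 1.87
eef_pos: [436.1, -156.6, 221.6]
ee_rot: [-0.0, 0.996, -0.089, -0.0]
force: [-0.3, -0.0, 0.2]
grip_width: 0.994
grip_force: 0.0
[ 436.44214884 -156.59787824  222.20525724]
[[352.7, 164.1], [372.0, 151.0], [364.9, 137.9], [363.2, 151.6]]
```

View pics/down.png

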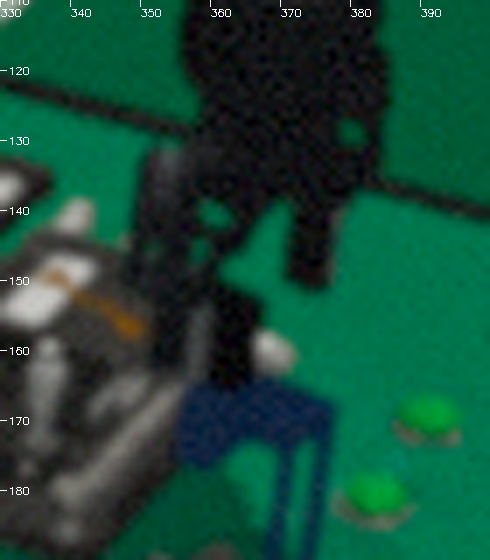

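Scene view: the near finger (about 355.5,157) and far finger (374,145) straddle the grip (357–366, 150–165). The fingers sit a little toward -x, so I'll shift +3 mm in x and close.

```bash
python3 -m creep '[[[0.12,0,-0.04,0,0,0],[0.12,0,-0.04,0,0,0],[0.12,0,-0.04,0,0,0],[0.12,0,-0.04,0,0,0],[0.12,0,-0.04,0,0,0],[0.12,0,-0.04,0,0,0],[0.12,0,-0.04,0,0,0],[0.12,0,-0.04,0,0,0],[0.12,0,-0.04,0,0,0],[0.12,0,-0.04,0,0,0]]]' 0 60
```

```text
time_s: 2.75
eef_pos: [439.5, -155.7, 220.6]
ee_rot: [-0.0, 0.996, -0.088, 0.0]
force: [0.1, 2.0, 4.2]
grip_width: 0.227
grip_force: 59.6
```

```bash
python3 - <<'E'
from fit import *
def gnd(n,u,v,z=0):
    c=C[n];R=np.array(c["R"]);o=-R.T@c["t"];d=R.T@[(u-c["cx"])/c["fx"],(v-c["cy"])/c["fy"],1];return (o+d*(z-o[2])/d[2]).round(0)
k=1/1.42857
for n,u,v,z in[("scene",420,393,0),("scene",460,413,0),("scene",478,392,0),("top",404,362,179),("top",388,443,0),("top",427,436,0),("top",410,352,0),("top",508,322,0),("top",325,262,0)]: print(n,u,v,gnd(n,u*k,v*k,z))
E
```

```text
scene 420 393 [442. 201.   0.]
scene 460 413 [360. 204.   0.]
scene 478 392 [357. 145.  -0.]
top 404 362 [409. 179. 179.]
top 388 443 [366. 222.   0.]
top 427 436 [354. 158.   0.]
top 410 352 [510. 125.   0.]
top 508 322 [502. -61.   0.]
top 325 262 [745. 202.   0.]
```

```bash
python3 -m creep '[[[0,0,0.2,0,0,0],[0,0,0.6,0,0,0],[0,0,1.2,0,0,0],[0,0,1.9,0,0,0],[0,0,2.6,0,0,0],[0,0,2.6,0,0,0],[0,0,2.6,0,0,0]]]'
```

```text
time_s: 3.33
eef_pos: [439.4, -155.9, 285.2]
ee_rot: [0.0, 0.996, -0.088, 0.0]
force: [-0.2, 0.2, -3.4]
grip_width: 0.223
grip_force: 58.8
```

```bash
python3 -m creep '[[[0,0,0.6,0,0,0],[0,0.2,1.6,0,0,0],[0,0.8,2.8,0,0,0],[0.1,1.7,4,0,0,0],[0.2,2.9,5,0,0,0],[0.3,4.3,5.4,0,0,-0.1],[0.4,5.8,5.4,0,0,-0.2],[0.5,7.3,5.4,0,0,-0.3],[0.6,8.8,5.4,0,0,-0.4],[0.7,10.3,5.4,0,0,-0.5],[0.8,11.8,5.4,0,0,-0.6],[0.9,13.3,5.4,0,0,-0.7],[1,14.8,5.4,0,0,-0.8],[1.1,16.3,5.4,0,0,-0.9],[1.2,17.8,5.4,0,0,-1],[1.3,19.2,5.4,0,0,-1.1],[1.34,20.4,5.4,0,0,-1.12],[1.34,21.2,5.4,0,0,-1.12],[1.34,21.5,5.4,0,0,-1.12],[1.34,21.5,5.4,0,0,-1.12]]]'
```

```text
time_s: 5.0
eef_pos: [472.8, 382.9, 418.1]
ee_rot: [0.001, 0.991, -0.135, -0.001]
force: [0.1, -0.3, -3.2]
grip_width: 0.227
grip_force: 59.4
```

```bash
python3 -m creep '[[[0,0,-0.6,0,0,0],[0,0,-1.8,0,0,0],[0,0,-3,0,0,0],[0,0,-4.2,0,0,0],[0,0,-5,0,0,0],[0,0,-5.3,0,0,0],[0,0,-5.3,0,0,0],[0,0,-5.3,0,0,0]]]'
python3 - <<'E'
from look import *
shot("pre",(160,200,130,140,4),(140,165,70,140,4))
s=ctrl.sense();print(s["eef_pos"],s["joints"])
from fit import *
e=s["eef_pos"];q=[e[0],e[1],np.radians(-15.6)]
h=e[2]-219.5;P=[(9,18,139+h),(-45,18,139+h),(-45,-18,139+h),(9,18,105+h),(-9,18,105+h),(-44,32,h),(40,32,h),(-44,-32,h)]
for n in("scene","top"): print(n,proj(n,world(q,P)).round(1).tolist())
E
```

```text
time_s: 5.67
eef_pos: [473.4, 381.1, 289.0]
ee_rot: [-0.0, 0.991, -0.137, 0.001]
force: [0.3, 0.1, -1.8]
grip_width: 0.223
grip_force: 59.3
[473.4252437  381.54008348 289.72258812] [ 4.85896179e-01  5.06833938e-01  1.25195945e+00 -5.93915940e-05
  1.37976464e+00  2.33060481e+00]
scene [[223.7, 255.3], [240.3, 270.1], [255.1, 261.0], [225.3, 267.3], [230.6, 272.2], [239.4, 319.4], [216.2, 296.3], [263.0, 303.1]]
top [[170.1, 249.5], [170.1, 273.4], [188.3, 271.8], [172.8, 257.1], [172.9, 264.8], [174.3, 300.6], [174.2, 266.6], [203.3, 297.9]]
```

View pics/pre.png

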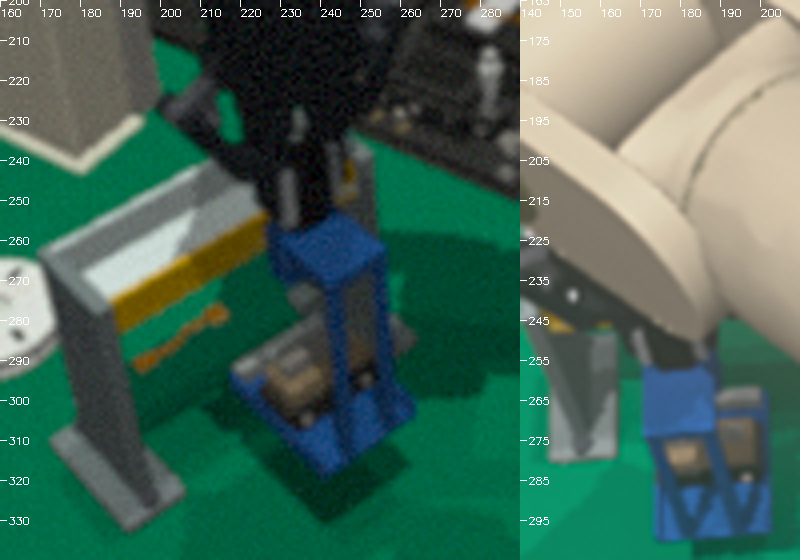

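Scene view: the lifted carrier's arm corner (242.5,270.5) and tray corners (240.5,319), (263,302.5) match the predicted pixels within about 2 px. The top view, arm edge (171,274)–(188.5,272), agrees too. I'll advance 85 mm along the rail's x.

```bash
python3 -m creep '[[[0.4,-0.11,0,0,0,0],[1.0,-0.28,0,0,0,0],[1.6,-0.45,0,0,0,0],[2.2,-0.62,0,0,0,0],[2.8,-0.78,0,0,0,0],[3.25,-0.91,0,0,0,0],[3.25,-0.91,0,0,0,0],[3.25,-0.91,0,0,0,0],[3.25,-0.91,0,0,0,0]]]'
python3 - <<'E'
from look import *
shot("over",(165,200,110,140,4),(135,200,90,100,4)) if 0 else None
c=ctrl.capture("scene");d=ctrl.capture("top")
a=tile(c["image"][:,:,::-1],165,200,110,120,4);b=tile(d["image"][:,:,::-1],135,190,90,120,4)
cv2.imwrite("pics/over.png",np.hstack([a,b]))
s=ctrl.sense();print(s["eef_pos"],s["force"])
from fit import *
e=s["eef_pos"];q=[e[0],e[1],np.radians(-15.7)]
h=e[2]-219.5;P=[(9,18,139+h),(-45,18,139+h),(-45,-18,139+h),(9,18,105+h),(-9,18,105+h),(-44,32,h),(40,32,h),(-44,-32,h)]
for n in("scene","top"): print(n,proj(n,world(q,P)).round(1).tolist())
E
```

```text
time_s: 6.52
eef_pos: [553.9, 359.1, 288.2]
ee_rot: [-0.0, 0.991, -0.136, 0.0]
force: [0.8, -0.4, -2.4]
grip_width: 0.223
grip_force: 59.4
[553.63313324 359.28164039 288.31482544] [-0.95682664  0.12234985 -2.92317931]
scene [[200.2, 235.1], [215.1, 248.3], [229.6, 240.2], [202.3, 246.9], [207.1, 251.3], [216.4, 296.9], [195.4, 276.0], [239.6, 282.2]]
top [[170.2, 215.4], [170.2, 237.4], [187.6, 236.0], [172.9, 223.5], [172.8, 230.7], [174.2, 267.1], [174.2, 235.4], [202.1, 264.7]]
```

View pics/over.png

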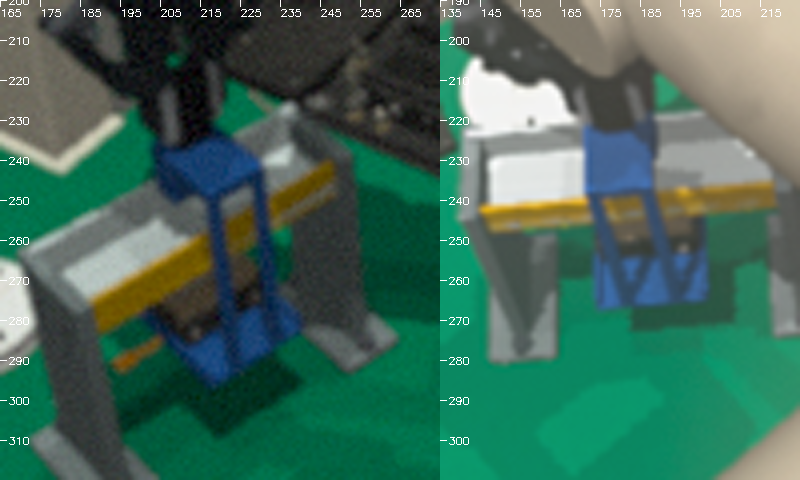

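Scene and top views: the hook is over the channel, with the bars in front of the lip and the tray clear below. Arm corner (217,249) and tray corner (218,297) match. I'll lower it now.

```bash
python3 -m creep '[[[0.03,-0.01,-0.2,0,0,0],[0.03,-0.01,-0.5,0,0,0],[0.03,-0.01,-0.8,0,0,0],[0.03,-0.01,-1.05,0,0,0],[0.03,-0.01,-1.2,0,0,0],[0.03,-0.01,-1.2,0,0,0],[0.03,-0.01,-1.2,0,0,0]]]'; python3 -m creep '[[[0,0,-0.04,0,0,0],[0,0,-0.08,0,0,0],[0,0,-0.12,0,0,0],[0,0,-0.12,0,0,0],[0,0,-0.12,0,0,0]]]'
```

```text
time_s: 7.2
eef_pos: [554.9, 358.7, 257.7]
ee_rot: [0.0, 0.991, -0.136, -0.0]
force: [0.4, 0.3, -3.2]
grip_width: 0.225
grip_force: 59.2
time_s: 7.62
eef_pos: [555.0, 358.7, 255.5]
ee_rot: [-0.0, 0.991, -0.136, 0.0]
force: [-0.6, 0.6, 0.8]
grip_width: 0.222
grip_force: 59.8
```

```bash
python3 -m creep '[[[0,0,-0.03,0,0,0],[0,0,-0.03,0,0,0],[0,0,-0.03,0,0,0]]]'; python3 -m creep '[[[0,0,0,0,0,0],[0,0,0,0,0,0],[0,0,0,0,0,0],[0,0,0,0,0,0],[0,0,0,0,0,0],[0,0,0,0,0,0],[0,0,0,0,0,0],[0,0,0,0,0,0],[0,0,0,0,0,0]]]' 60
```

```text
time_s: 7.87
eef_pos: [555.0, 358.8, 255.5]
ee_rot: [-0.0, 0.991, -0.136, 0.001]
force: [-2.0, -0.5, 5.0]
grip_width: 0.221
grip_force: 60.6
time_s: 8.62
eef_pos: [554.9, 358.7, 254.1]
ee_rot: [0.0, 0.991, -0.136, 0.0]
force: [0.7, -0.1, -0.3]
grip_width: 0.702
grip_force: 0.0
```

```bash
python3 -m creep '[[[0,0,0.2,0,0,0],[0,0,0.8,0,0,0],[0,0,1.8,0,0,0],[0,0,3,0,0,0],[-0.3,0,4.2,0,0,0],[-1,0,5.2,0,0,0],[-2,0,5.8,0,0,0],[-3,0,6,0,0,0],[-4,0,6,0,0,0],[-4,0,6,0,0,0],[-4,0,6,0,0,0],[-4,0,6,0,0,0]]]'
python3 - <<'E'
from look import *
c=ctrl.capture("scene");d=ctrl.capture("top")
a=tile(c["image"][:,:,::-1],165,200,110,120,4);b=tile(d["image"][:,:,::-1],135,190,90,120,4)
cv2.imwrite("pics/end.png",np.hstack([a,b]))
from fit import *
q=[554.9,358.7,np.radians(-15.79)]
h=35;P=[(9,18,139+h),(-45,18,139+h),(-45,-18,139+h),(-44,32,h),(40,32,h),(-44,-32,h)]
for n in("scene","top"): print(n,proj(n,world(q,P)).round(1).tolist())
E
```

```text
time_s: 9.62
eef_pos: [455.3, 358.6, 404.4]
ee_rot: [-0.0, 0.991, -0.136, 0.0]
force: [0.7, 0.1, 0.2]
grip_width: 0.7
grip_force: 0.0
scene [[202.0, 246.5], [216.5, 259.8], [230.6, 251.7], [217.6, 306.4], [197.1, 285.4], [240.3, 291.7]]
top [[172.9, 222.9], [172.9, 244.6], [189.9, 243.2], [176.6, 272.9], [176.5, 241.7], [203.9, 270.5]]
```

View pics/end.png

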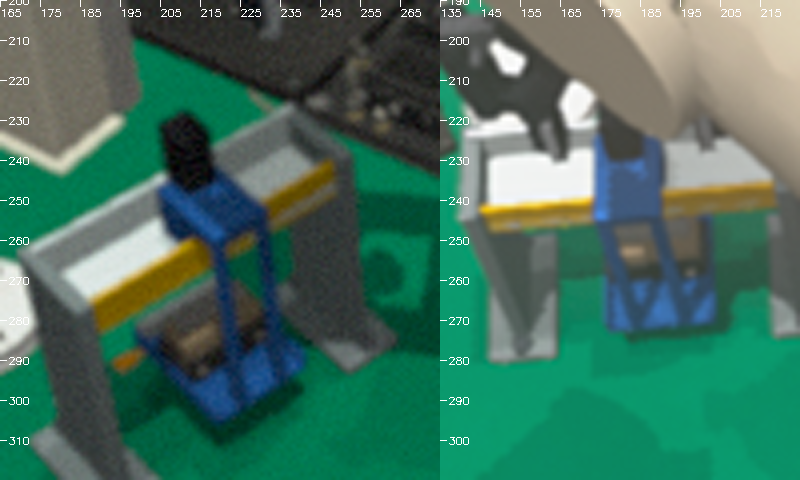

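Scene and top views: the blue carrier hangs free behind the lip. Arm corner (219,260) and tray corners (219.5,305.5), top view (176.5,272) and (204,271), match the seated pose, and the gripper is clear.

```bash
python3 -c "
from rig import ctrl
print(ctrl.finish_job())"
```

```text
the job is handed in; nothing more can be done
None
```

The blue carrier is hanging on the transfer rail behind the yellow lip, about mid-rail, upright and square to it as far as the last pictures show. It was released with the gripper clear at about 9.6 s; the robot did not touch the white carrier, and the job is handed in (no verdict was returned).

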